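Stow the prism bar and lock its sprung keeper

ROBOT

A 7-joint arm with a two-finger parallel gripper is mounted at the origin on the work surface. World frame = base frame: x ahead of the robot, y to its left, z up, the work surface at z = 0. Lengths are in mm, angles in rad, forces in N, time in s.
With the tool pointing down it reaches from about 400 to 875 mm from the base axis. Payload 19.3 kg.
Tool frame: the origin (TCP) lies between the finger pads; the fingertips stand 14 mm ahead of it and the grasp point (between the pads) lies 5 mm behind it; z points along the fingers, y is the direction in which the jaws open and shut (so a half turn about z gives the same grasp; the last joint's range is limited). The gripper opens to 85 mm and grips with 20 to 120 N. Pads are 22 mm wide; open, the fingers measure 114 mm over their backs; the gripper's body (76 mm by 85 mm) begins 54 mm behind the grasp point. The pads swing forward as they close: fully open they stand 13 mm farther back than shut.
Start: joints at [-0.07, 0.521, -0.036, 1.599, 0.021, 1.021, -0.113], TCP at [624.992, -0.025, 245.291] pointing down, gripper open.
Joint ranges: [-2.91, 2.91], [-0.3, 2.13], [-1.5, 1.42], [0.17, 2.43], [-1.26, 4.41], [0.16, 1.93], [-2.52, 2.52]. Speed limits (rad/s): [1.89, 1.89, 2.39, 2.39, 3.01, 3.01, 3.01].

INTERFACE

Orientations are given as a rotation vector (axis times angle).
In Python, from rig import r, camera, get_calibration, finder gives the robot as it stands.
- The arm moves only by the tool apply_moves, never from a script. Its argument "increments" is a list of rows, each a list of 7 numbers: the shift along the world's x, y, z normalised to -1 to 1, where 1 is 15 cm, then the turn, a rotation vector about the world's x, y, z normalised to -1 to 1, where 1 is pi rad, then the opening, from -1 (shut) to 1 (fully open). A call has exactly 8 rows; each row shifts and turns the pose as measured when the row begins; what a row does not reach is not made up. A row lasts 1/8 s, in which the tool goes at most 62.5 mm and 10.7 degrees, less where a joint would pass 70% of its speed; a pose out of reach is approached as far as the arm can. A call with a number of a shift or a turn outside -1 to 1 is refused whole. A call with a gripper value outside its range is refused whole. The fingers move at their own pace and stop on an object; "squeeze" is the grip in N (left out, the last holds). Time passes only in rows, so rows that do not move let the fingers close, or fill a call up. It gives the time, the measured TCP pose, the force and the opening at its end, in the units of the state.
- r.get_obs(): the state, without advancing time (a new reading comes with each control period).
- camera(name): name is "scene" or "side" or "wrist"; returns the picture (384x512x3 uint8, blue, green, red); there is no depth.
- get_calibration(name): a dict with "vfov" (degrees; the focal length in pixels is half the picture's height over the tangent of half this angle, whatever the lens; pixels are square), "cx", "cy" (the principal point, pixels), "k1" (the pictures are not rectified: a ray, as slopes to the right and down, at radius r is drawn at 1 + k1 r^2 times it, then the intrinsics apply), "extrinsics" (4x4, takes a point from world to camera coordinates). Camera axes: x right, y up, looking along -z (the intrinsics and any distortion apply to the point x, -y, -z); pixel columns grow to the right and rows downward; lengths in mm; the calibration is good to about 2 mm. A picture is of the moment at which its call begins: read the wrist's pose just before it. get_calibration takes no time and is no camera call; for the wrist camera it gives the pose at the moment of the call.
- r.finish_job(): hands the job in, once; it reports no verdict.
Trained networks look in the newest picture that a camera, given by its name, has taken for a name from the list of things; names that differ only in an ending like _2 or _b are one class to them, and where a whole thing is asked for, a point or a joint stands for the part that bears it (a point fixed in the world has none). Each returns a list of dicts, best first, with "p" (0 to 1); they miss things now and then, are a little off and sometimes report something else, mostly with a low value. They report only what shows in the picture. A call takes as long as a camera call. They do not tell look-alikes from the thing itself.
- finder.find_in(name, camera): "bbox" ([left, top, width, height] in pixels, round what is visible of it).
- finder.silhouettes(name, camera): "pixels" (384x512 bool, what is visible of it) and "bbox" ([left, top, width, height] in pixels, round what is visible of it).
- finder.landmark_of(name, camera): "pixel" ([column, row] in pixels: a listed point, or the origin of a listed thing).
The state is a dict: "time_s": time; "joint_pos": joint angles; "joint_vel": joint speeds; "tau": joint torques, N m; "ee_pos": TCP position; "eef_rot": TCP orientation; "force": force on the tool from outside, world axes, zero at the start; "wrist_torque": the same for the moment, N m; "finger_gap": finger opening in mm.
Only numpy, scipy, OpenCV 4.12 (cv2) and the standard library are available. Lean on these libraries where they do the work, as an engineer would, in place of code of your own. Each camera call takes 0.05 s, during which the arm holds its last target.

TASK

Put the prism bar away for moving the cart: lay it flat and fully home in its cradle, then pull the keeper knob up against its spring, turn it clockwise so that the keeper arm swings across the bar, and let it snap fully down into its locking notch, which you must feel for. Do not wrench or force the knob against the notches, and leave the other things on the cart where they are.

Things in the scene. Friction and masses are not known exactly. Their poses are not given: they have to be found in the camera images.
- prism_bar: polished steel prism bar with a row of glass facets, a loose block 24 (x) x 140 (y, its long axis) x 28 mm (z), 0.2 to 0.4 kg, lying flat on the cart top. Origin: centre of its underside. Its two ends are alike.
- cradle: the fixed cradle: aluminium plate 108 x 170 x 8 mm (x -81 to +27, y -85 to +85 mm from its origin, on the cart top under the bar's place; y runs along that place). The knob's axis stands at x -50, y +50 mm. The bar belongs between four black corner cheeks and two end stops; the middle 90 mm is open for fingers.
- seat (a point): where the centre of the bar's underside belongs: on the cradle plate, 8 mm above the cart, axes as the cradle's. Cheeks: inner faces at x = +14 and -14 mm, y 45 to 69 mm on both sides, 17 mm high, flared outward above 10 mm. End stops: inner faces at y = +73 and -73 mm, 12 mm high. So 2 mm play each side and 3 mm each end.
- knob (a point): centre of the keeper's black bar-shaped knob, on its vertical turning axis, 63 mm above the cart when down. Knob 36 mm long (x), 14 wide (y), 26 tall. The point turns with it: x points along knob and keeper arm. The steel arm, 14 mm wide, reaches 58 mm from the axis, 38 to 44 mm above the cart when down; under it a disc, radius 26 mm, at 31 to 38 mm.
- keeper (a joint): turn of knob and arm in rad, growing clockwise from above. About 0: in the open notch, arm pointing away from the bar. The locking notch is somewhere between 0.84 and 1.48, differs each time and cannot be seen; there the arm crosses the bar. The key has about 0.05 rad play each way in a notch. End stop at 1.7.
- keeper_lift (a joint): height of knob and arm above fully down, 0 to 0.014 m. A spring pulls down with 5 N when down and 350 N/m more as it rises, plus 1 N weight. Below 0.006 the key is in a notch and cannot turn; above 0.0065 it turns freely. Let down between notches, the key rests on the smooth ring at about 0.005 and slides round with under 0.1 N m until it drops into the notch (near 0).
- latch_ring: notched steel ring hidden inside the round steel housing (55 mm across, 8 to 31 mm above the cart) under the keeper's disc, touched only by the keeper's key, 22 mm from the axis. Origin: on the knob's axis at the cart top. Must not be loaded by more than 30 N.
- lens_stand: fixed clear stand, 60 x 190 x 26 mm, holding five chrome-ringed round lenses upright, 63 mm tall overall; bystander. Origin: centre of its underside.
- eyecup: loose black rubber eyecup, 42 mm across the mouth, 32 mm tall; bystander. Origin: centre of its underside.
- occluder: loose flat blue plastic occluder, a 56 mm disc on a handle, 170 mm long, 6 mm thick; bystander. Origin: underside, about mid-length.
- penlight: loose aluminium penlight lying flat, about 120 mm long, 14 mm thick; bystander.
- lens_spray: loose white bottle, 40 mm across, 110 mm tall; bystander. Origin: centre of its underside.
Things that resemble listed ones, but are neither listed nor needed, are in the scene too. Leave any red or turquoise look-alike of the cradle alone.

How it is judged (in metres and radians):
On the way, in this order (a step that is already met when the one before it is completed fails the run):
1. the prism bar lies home in the cradle, the keeper still open (horizontal distance between prism_bar and seat below 0.006 m and z of prism_bar in the frame of seat below 0.002 m and angle between the y axis of prism_bar and the y axis of seat, either way round below 0.08 rad and angle between prism_bar's own z axis and vertical below 0.05 rad and value of joint keeper below 0.2 rad), for 0.2 s.
2. the knob is pulled up out of the open notch and turned towards the bar (value of joint keeper_lift above 0.0045 m and value of joint keeper above 0.4 rad), for 0.02 s.
At the end, for the whole second after the job is handed in: The keeper is snapped down in its locking notch (lift under 1.5 mm, turned more than 0.75 rad, at rest) with its arm across the bar, and the prism bar lies at rest flat in the cradle: within 6 mm of the seat, under 2 mm above it, within 0.08 rad of its direction, tilted under 0.05 rad (value of joint keeper_lift below 0.0015 m and value of joint keeper above 0.75 rad and velocity of joint keeper between -0.05 and 0.05 rad/s and horizontal distance between prism_bar and seat below 0.006 m and z of prism_bar in the frame of seat below 0.002 m and angle between the y axis of prism_bar and the y axis of seat, either way round below 0.08 rad and angle between prism_bar's own z axis and vertical below 0.05 rad and linear speed of prism_bar below 0.01 m/s); the robot touches nothing.
It fails at once if the knob is wrenched or forced: the latch ring is loaded by more than 30 N (contact force between latch_ring and anything else above 30 N).
It fails at once if a bystander (eyecup, occluder, penlight, bottle) is moved by more than 15 mm (distance of any of eyecup, occluder, penlight, lens_spray from where it was at the start of the episode above 0.015 m).
It also fails if it takes over 61 s, if anything falls off the work surface, if the arm or the gripper's body presses on something with over 40 N, if the wrist force passes 120 N, or if a joint passes its speed limit or range.

## Working session

There is one attempt and no reset: what is moved stays moved. The work goes in short steps, Python scripts to look and compute and a tool call to move; the robot and the scene stay as the last step left them, time stands still between calls to the robot, and variables do not carry over. Pictures are saved under pics/ and viewed, and the job is handed in when it is done.

Besides the shell and the picture viewer there is one more tool, called after "Request:" as name(argument=value, ...) on one line, values as JSON. apply_moves: Moves the arm, as the interface text tells. Its arguments: {"type":"object","properties":{"increments":{"type":"array"},"squeeze":{"type":"number"}},"required":["increments"]}

```bash
ls; mkdir -p pics; python3 - <<'E'
from rig import r,camera,get_calibration,finder
import cv2
print(r.get_obs())
for n in ["scene","side","wrist"]:
    im=camera(n); cv2.imwrite(f"pics/a_{n}.png",im)
    c=get_calibration(n); print(n,c)
    for t in ["prism_bar","cradle","knob","seat","keeper","eyecup","occluder","penlight","lens_spray","lens_stand"]:
        if n!="wrist" or t in("prism_bar","cradle","knob","seat"):
            try:
                print(t,[(round(d['p'],2),[round(x) for x in d['pixel']]) for d in finder.landmark_of(t,n)][:4])
            except Exception as e: print(t,e)
print(r.get_obs()['time_s'])
E
```

```text
pics
{'time_s': 0.0, 'joint_pos': array([-0.07022785,  0.52201344, -0.03633456,  1.59999525,  0.02124821,
        1.02111778, -0.11281889]), 'joint_vel': array([ 4.47038739e-04,  2.33708461e-04,  6.68687339e-04,  9.11183934e-04,
       -2.39159133e-04,  5.31310126e-05,  7.74701453e-04]), 'tau': array([-4.24098413e-03, -9.27110124e+01,  1.97758444e+00, -3.69928443e+01,
        1.76317629e-02,  8.19846697e-03, -6.58496788e-05]), 'ee_pos': array([ 6.24677794e+02, -2.75230480e-02,  2.44730588e+02]), 'eef_rot': array([-2.22089700e+00, -2.22096402e+00,  1.40077221e-03]), 'force': array([-0.15393592, -0.67433913,  0.36749974]), 'wrist_torque': array([-0.01689956,  0.03426117, -0.0281475 ]), 'finger_gap': 85.29777159478185}
scene {'vfov': 53.597542205810555, 'cx': 253.11315248703445, 'cy': 190.2936071336972, 'k1': -0.06821251100467313, 'extrinsics': array([[ 7.56740604e-01,  6.53584349e-01, -1.30826910e-02,
        -3.85375057e+02],
       [-4.99357419e-01,  5.90855766e-01,  6.33665236e-01,
         2.14794356e+02],
       [ 4.21883664e-01, -4.72987274e-01,  7.73496743e-01,
        -1.353857
[... 1665 characters left out ...]
, [228, 337])]
lens_spray [(0.76, [146, 330])]
lens_stand [(0.82, [191, 198])]
wrist {'vfov': 59.05955639972661, 'cx': 253.78587514686762, 'cy': 196.62179018120673, 'k1': -0.08146530616287492, 'extrinsics': array([[ 9.99999126e-01, -1.29593562e-03,  2.60570523e-04,
        -6.25999843e+02],
       [ 1.30980108e-03,  9.44846533e-01, -3.27510783e-01,
         4.14650823e+01],
       [ 1.78233734e-04,  3.27510838e-01,  9.44847405e-01,
        -3.81421105e+02],
       [ 0.00000000e+00,  0.00000000e+00,  0.00000000e+00,
         1.00000000e+00]])}
prism_bar [(0.63, [210, 297])]
cradle [(0.77, [24, 86]), (0.69, [218, 46])]
knob []
seat [(0.75, [219, 48]), (0.58, [15, 88]), (0.36, [211, 297])]
1.25
```

```bash
python3 - <<'E'
import cv2
for n in ["scene","side","wrist"]:
    im=cv2.imread(f"pics/a_{n}.png"); cv2.imwrite(f"pics/b_{n}.png",cv2.resize(im,(800,600),interpolation=cv2.INTER_CUBIC))
E
```

```text
(no output)
```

View pics/b_scene.png

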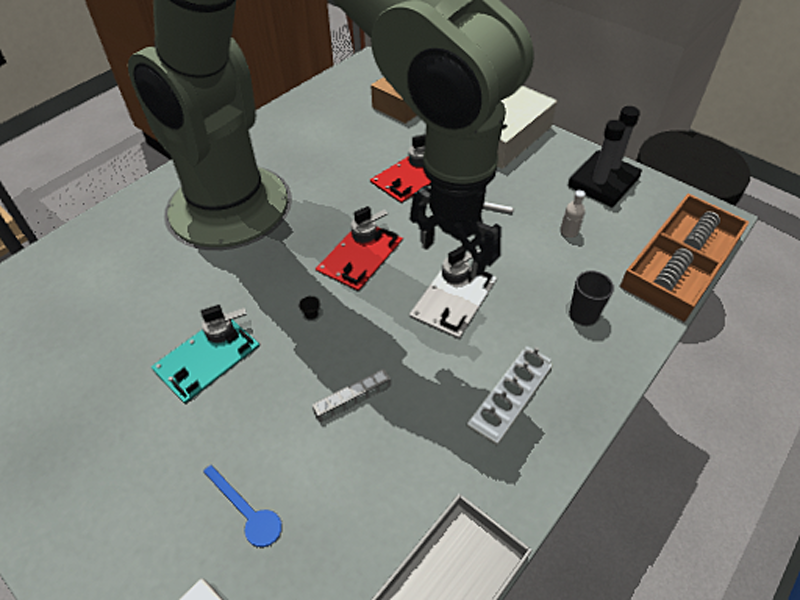

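View pics/b_side.png

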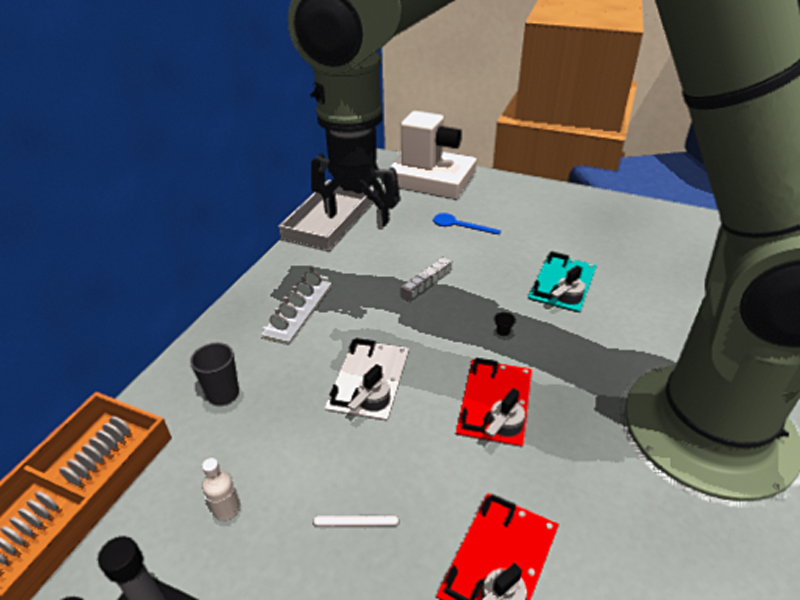

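View pics/b_wrist.png

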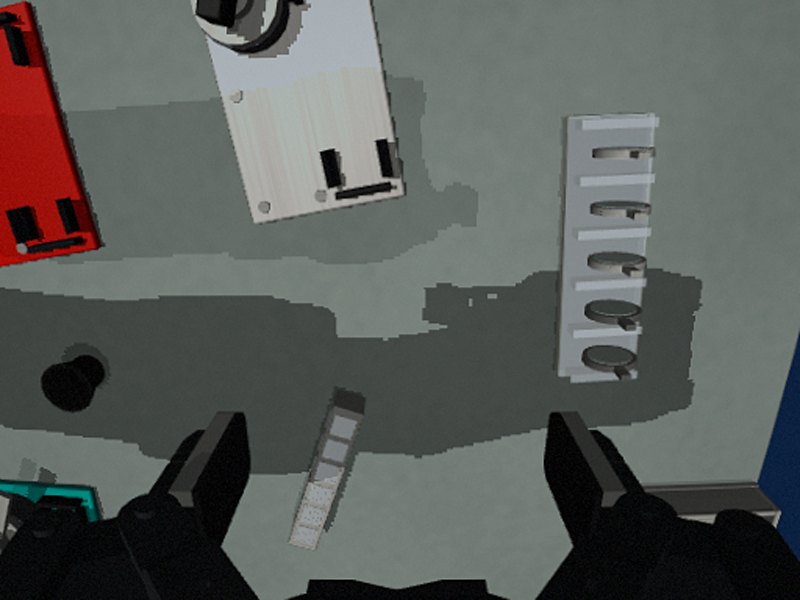

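```bash
cat > h.py <<'E'
from rig import r,camera,get_calibration,finder
import cv2,numpy as np
def ray(c,px):
    f=384/2/np.tan(np.radians(c['vfov'])/2)
    d=np.array([(px[0]-c['cx'])/f,(px[1]-c['cy'])/f]); u=d.copy()
    for _ in range(30): u=d/(1+c['k1']*(u@u))
    E=c['extrinsics'];R=E[:3,:3];t=E[:3,3]
    return -R.T@t, R.T@np.array([u[0],-u[1],-1.])
def onz(c,px,z):
    o,d=ray(c,px); return o+d*(z-o[2])/d[2]
def proj(c,P):
    f=384/2/np.tan(np.radians(c['vfov'])/2)
    p=c['extrinsics'][:3,:3]@np.array(P,float)+c['extrinsics'][:3,3]
    u=np.array([p[0]/-p[2],-p[1]/-p[2]]); u=u*(1+c['k1']*(u@u))
    return np.array([c['cx']+f*u[0],c['cy']+f*u[1]])
def tri(obs):
    A=np.zeros((3,3));b=np.zeros(3)
    for c,px in obs:
        o,d=ray(c,px);d/=np.linalg.norm(d);M=np.eye(3)-np.outer(d,d);A+=M;b+=M@o
    return np.linalg.solve(A,b)
E
python3 - <<'E'
from h import *
np.set_printoptions(precision=1,suppress=True)
S,D,W=[get_calibration(n) for n in("scene","side","wrist")]
print("bar",onz(S,(224,254),0),onz(D,(276,181),0),onz(W,(210,297),0))
print("seat",onz(S,(299,192),8),onz(W,(219,48),8),onz(D,(224,235),8))
print("knob",onz(S,(293,164),63),onz(D,(238,241),63))
k=.64
print("wrist pts: plate corners", [onz(W,np.array(p)*k,8) for p in [(252,222),(406,193)]])
print("bar top", [onz(W,np.array(p)*k,28) for p in [(290,542),(316,549),(363,413),(335,405)]])
print("stand", [onz(W,np.array(p)*k,26) for p in [(567,116),(658,116),(560,375)]])
for n in ["eyecup","penlight","occluder","lens_spray"]:
    pass
print("eyecup",onz(S,(198,200),0),onz(D,(322,211),0),"occ",onz(S,(150,318),0),onz(D,(299,147),0),"pen",onz(D,(228,337),0),onz(S,(312,135),0),"spray",onz(D,(146,330),0))
E
```

```text
bar [ 561.7 -181.9    0. ] [ 555.  -187.6    0. ] [ 568.2 -184.3    0. ]
seat [591.2 118.7   8. ] [591.1 116.5   8. ] [598.6 106.2   8. ]
knob [535.3 156.5  63. ] [528.7 158.2  63. ]
wrist pts: plate corners [array([525.1,  21.2,   8. ]), array([632.5,  40.6,   8. ])]
bar top [array([ 536.5, -242.9,   28. ]), array([ 557.9, -250.2,   28. ]), array([ 600.8, -118.5,   28. ]), array([ 580.2, -111.8,   28. ])]
stand [array([733.4,  91.5,  26. ]), array([792.6,  92.9,  26. ]), array([746.1, -88.6,  26. ])]
eyecup [373.2 -97.9   0. ] [ 374.7 -101.4    0. ] occ [ 547.3 -430.6    0. ] [ 548.7 -414.6    0. ] pen [455.1 373.7   0. ] [469.8 361.1   0. ] spray [631.3 428.9   0. ]
```

Request:
apply_moves(increments=[[-0.095, -0.3, -0.09, 0, 0, -0.025, 1], [-0.095, -0.3, -0.09, 0, 0, -0.025, 1], [-0.095, -0.3, -0.09, 0, 0, -0.025, 1], [-0.095, -0.3, -0.09, 0, 0, -0.025, 1], [0, 0, 0, 0, 0, 0, 1], [0, 0, 0, 0, 0, 0, 1], [0, 0, 0, 0, 0, 0, 1], [0, 0, 0, 0, 0, 0, 1]], squeeze=40)

```text
time_s: 2.25
ee_pos: [567.0, -182.3, 190.5]
eef_rot: [2.545, 1.839, 0.004]
force: [0.2, 0.0, 0.4]
finger_gap: 85.5
```

```bash
cat > look.py <<'E'
from h import *
import sys,pickle
np.set_printoptions(precision=3,suppress=True)
def look(tag,n="wrist"):
    o=r.get_obs();c=get_calibration(n);im=camera(n)
    cv2.imwrite(f"pics/{tag}.png",cv2.resize(im,(800,600),interpolation=cv2.INTER_CUBIC))
    pickle.dump((o,c,im),open(f"{tag}.pkl","wb"))
    print(o['time_s'],o['ee_pos'],o['eef_rot'],o['force'],o['wrist_torque'],o['finger_gap'])
    return o,c,im
def maskrect(c,m,z,samples=True):
    cs,_=cv2.findContours(m.astype(np.uint8),cv2.RETR_EXTERNAL,cv2.CHAIN_APPROX_NONE)
    k=max(cs,key=cv2.contourArea)[:,0]
    return np.array([onz(c,p,z)[:2] for p in k])
E
python3 - <<'E'
from look import *
o,c,im=look("w1")
s=finder.silhouettes("prism_bar","wrist")
for d in s[:2]:
    P=maskrect(c,d['pixels'],28); print(d['p'],d['bbox'],cv2.minAreaRect(P.astype(np.float32)))
    q=[onz(c,p,28) for p in cv2.boxPoints(cv2.minAreaRect(np.argwhere(d['pixels'])[:,::-1].astype(np.float32)))];print(np.array(q)[:,:2])
E
```

```text
2.25 [ 566.971 -182.293  190.533] [2.545 1.839 0.004] [0.215 0.032 0.352] [ 0.053  0.049 -0.02 ] 85.50867808203625
0.89 [240.9, 98.2, 29.2, 154.2] ((567.9033813476562, -181.4649658203125), (142.1671600341797, 25.404720306396484), 70.84679412841797)
[[ 579.147 -110.362]
 [ 602.028 -117.962]
 [ 559.049 -253.407]
 [ 532.523 -244.56 ]]
```

View pics/w1.png

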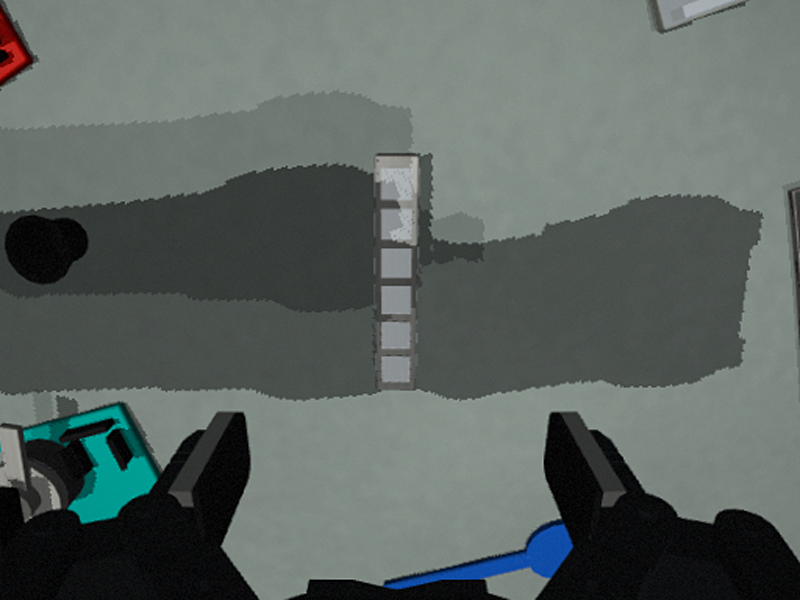

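Request:
apply_moves(increments=[[0.007, 0.005, -0.22, 0, 0, -0.005, 0.6], [0, 0, -0.22, 0, 0, 0, 0.3], [0, 0, -0.22, 0, 0, 0, 0.2], [0, 0, -0.22, 0, 0, 0, 0.1], [0, 0, -0.22, 0, 0, 0, 0.1], [0, 0, -0.037, 0, 0, 0, 0.1], [0, 0, 0, 0, 0, 0, 0], [0, 0, 0, 0, 0, 0, -0.2]], squeeze=40)

```text
time_s: 3.35
ee_pos: [570.7, -179.7, 18.4]
eef_rot: [2.554, 1.821, 0.01]
force: [0.9, -0.2, -0.1]
finger_gap: 34.4
```

Request:
apply_moves(increments=[[0, 0, 0, 0, 0, 0, -1], [0, 0, 0, 0, 0, 0, -1], [0, 0, 0, 0, 0, 0, -1], [0, 0, 0, 0, 0, 0, -1], [0, 0, 0.1, 0, 0, 0, -1], [0, 0, 0.25, 0, 0, 0, -1], [0, 0, 0.25, 0, 0, 0, -1], [0, 0, 0, 0, 0, 0, -1]])

```text
time_s: 4.35
ee_pos: [571.3, -179.9, 115.7]
eef_rot: [2.552, 1.819, 0.014]
force: [0.7, -0.9, -3.1]
finger_gap: 23.5
```

Request:
apply_moves(increments=[[0.027, 0.32, 0.045, 0, 0, 0.033, -1], [0.027, 0.32, 0.045, 0, 0, 0.033, -1], [0.027, 0.32, 0.045, 0, 0, 0.033, -1], [0.027, 0.32, 0.045, 0, 0, 0.033, -1], [0.027, 0.32, 0.045, 0, 0, 0.033, -1], [0, 0, 0, 0, 0, 0, -1], [0, 0, 0, 0, 0, 0, -1], [0, 0, 0, 0, 0, 0, -1]])

```text
time_s: 5.35
ee_pos: [589.0, 65.7, 149.8]
eef_rot: [1.986, 2.429, 0.013]
force: [-0.2, 0.2, -2.8]
finger_gap: 23.1
```

```bash
python3 - <<'E'
from look import *
o,c,im=look("w2")
for n,z in(("seat",8),("knob",63),("latch_ring",0)):
    for d in finder.landmark_of(n,"wrist")[:3]: print(n,d['p'],d['pixel'],onz(c,d['pixel'],z))
for n in("scene","side"):
    o,c,im=look("w2"+n,n)
    for d in finder.landmark_of("knob",n)[:4]: print(n,d['p'],d['pixel'],onz(c,d['pixel'],63))
    for d in finder.landmark_of("seat",n)[:4]: print(n,'seat',d['p'],d['pixel'],onz(c,d['pixel'],8))
E
```

```text
5.35 [589.027  65.65  149.803] [1.986 2.429 0.013] [-0.218  0.241 -2.761] [-0.029 -0.031  0.004] 23.084818615084902
seat 0.95 [265.5, 123.6] [590.098 119.049   8.   ]
seat 0.7 [15.3, 295.8] [381.902 -90.204   8.   ]
knob 0.64 [188.2, 53.6] [532.636 156.788  63.   ]
5.55 [589.173  65.697 149.92 ] [1.986 2.429 0.013] [ 0.001 -0.131 -2.759] [-0.002  0.011 -0.007] 23.18351683923105
scene 0.64 [138.1, 199.4] [ 282.242 -236.396   63.   ]
scene 0.64 [361.6, 148.2] [659.673 351.486  63.   ]
scene 0.53 [232.1, 137.9] [314.714 122.3    63.   ]
scene seat 0.82 [236.1, 162.4] [361.249  86.821   8.   ]
scene seat 0.82 [266.4, 111.8] [273.114 348.528   8.   ]
scene seat 0.61 [138.2, 231.7] [ 330.514 -291.529    8.   ]
scene seat 0.6 [299.2, 192.7] [593.274 116.928   8.   ]
5.7 [589.187  66.149 149.988] [1.985 2.429 0.014] [-0.752 -0.054 -2.55 ] [-0.012  0.038 -0.031] 22.88420481924396
side 0.86 [325.3, 255.7] [311.473 122.435  63.   ]
side 0.86 [325.9, 370.8] [236.277 396.799  63.   ]
side 0.67 [369.8, 173.6] [ 269.919 -255.882   63.   ]
side 0.58 [239.0, 238.5] [530.    149.304  63.   ]
side seat 0.91 [306.5, 348.3] [288.025 338.099   8.   ]
side seat 0.85 [227.1, 236.1] [588.721 106.735   8.   ]
side seat 0.81 [304.9, 252.6] [371.351  83.358   8.   ]
side seat 0.69 [353.8, 176.4] [ 320.481 -298.682    8.   ]
```

View pics/w2.png

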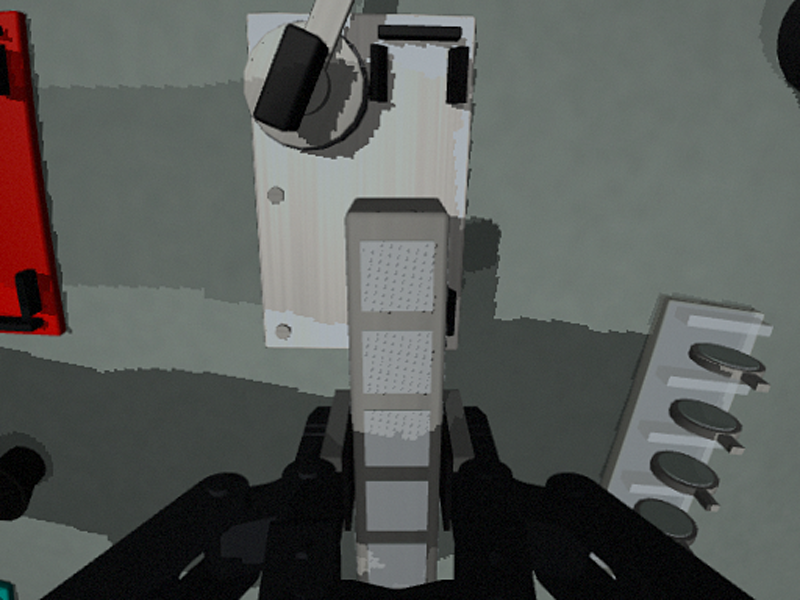

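```bash
python3 - <<'E'
from look import *
o,c,im=pickle.load(open("w2.pkl","rb"))
k=.64
def W(p,z): return onz(c,np.array(p)*k,z)[:2]
print("plate TL,TR,BL", W((249,14),8),W((475,17),8),W((265,348),8),"BR-ish",W((455,348),8))
print("left edge dir",(lambda a:np.arctan2(-a[0],a[1]))(W((249,14),8)-W((265,348),8)))
print("top edge dir",(lambda a:np.arctan2(a[1],a[0]))(W((475,17),8)-W((249,14),8)))
z=o['ee_pos'][2]-18.4
print("bar end top", W((349,213),z+28),W((446,213),z+28),"low",W((354,199),z),W((443,199),z))
print('tcp',o['ee_pos'])
print("knob top corners",[W(p,76) for p in[(288,24),(326,41),(252,112),(290,130)]])
cv2.imwrite("pics/w2crop.png",cv2.resize(im[0:110,140:320],(800,489),interpolation=cv2.INTER_CUBIC))
E
```

```text
plate TL,TR,BL [497.056 185.846] [600.709 204.909] [525.879  19.657] BR-ish [629.744  40.22 ]
left edge dir 0.17172692099503134
top edge dir 0.18188068920856876
bar end top [566.427 128.252] [587.864 132.534] low [565.781 127.595] [589.872 132.415]
tcp [589.027  65.65  149.803]
knob top corners [array([529.892, 175.645]), array([543.922, 172.583]), array([521.32 , 143.814]), array([535.919, 140.101])]
```

View pics/w2crop.png

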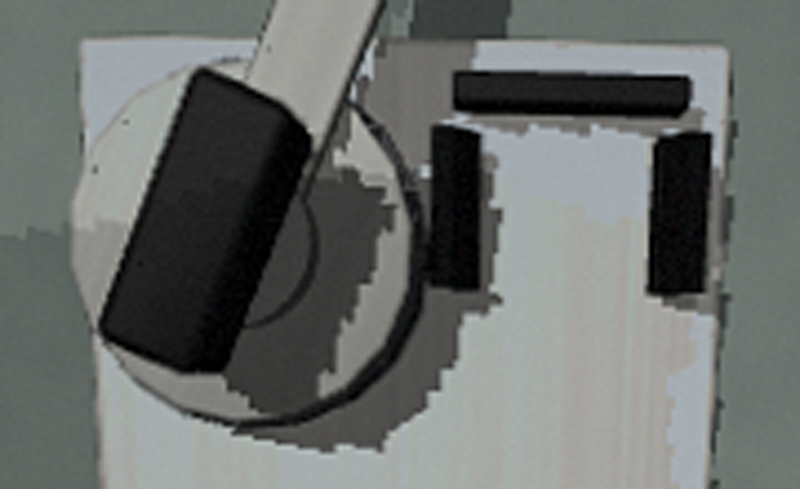

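Request:
apply_moves(increments=[[0, 0.18, -0.05, 0, 0, -0.007, -1], [0, 0.18, -0.15, 0, 0, 0, -1], [0, 0, -0.18, 0, 0, 0, -1], [0, 0, -0.18, 0, 0, 0, -1], [0, 0, 0, 0, 0, 0, -1], [0, 0, 0, 0, 0, 0, -1], [0, 0, 0, 0, 0, 0, -1], [0, 0, 0, 0, 0, 0, -1]])

```text
time_s: 6.85
ee_pos: [591.0, 122.1, 67.3]
eef_rot: [2.011, 2.403, 0.02]
force: [0.3, -0.0, -1.8]
finger_gap: 23.0
```

```bash
python3 - <<'E'
from look import *
o,c,im=look("w3")
E
```

```text
6.85 [591.035 122.056  67.34 ] [2.011 2.403 0.02 ] [ 0.337 -0.021 -1.824] [-0.028  0.016  0.046] 23.025971929364154
```

View pics/w3.png

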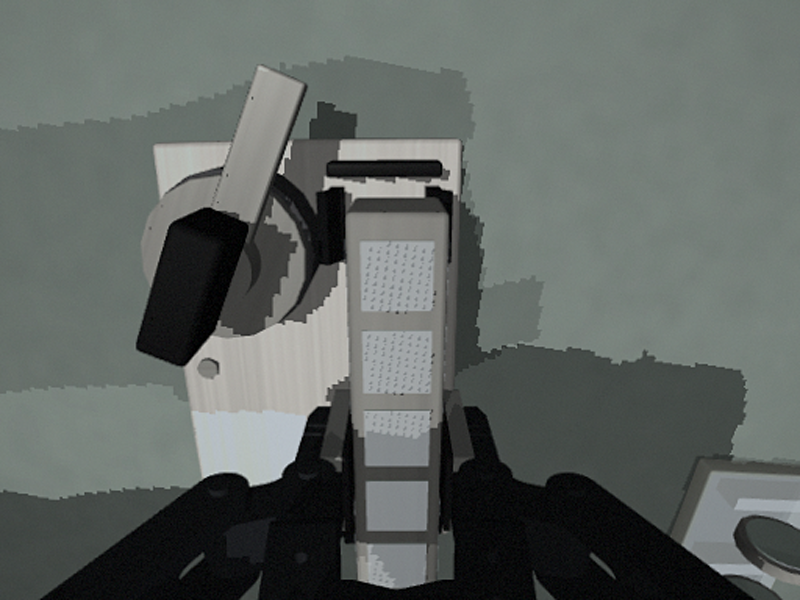

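```bash
python3 - <<'E'
from look import *
o,c,im=pickle.load(open("w3.pkl","rb"))
k=.64
def W(p,z): return onz(c,np.array(p)*k,z)[:2]
yaw=.178
def yw(v): return 2*(np.arctan2(v[1],v[0])-np.pi/4)
print("tool yaw",yw(o['eef_rot'])) 
R=np.array([[np.cos(yaw),-np.sin(yaw)],[np.sin(yaw),np.cos(yaw)]])
a=W((153,143),8);b=W((461,140),8); print("plate TL,TR",a,b,np.arctan2(*(b-a)[::-1]), "seat",a-R@[-81,85],b-R@[27,85])
l=W((203,470),8); print("left edge",l, np.arctan2(-(a-l)[0],(a-l)[1]))
z=o['ee_pos'][2]-18.4
t1,t2=W((349,213),z+28),W((446,213),z+28); l1,l2=W((354,199),z),W((443,199),z)
print("bar end",t1,t2,l1,l2)
for e in(t1+t2,l1+l2):
    e=e/2; print("centre",e-R@[0,70])
print("stop top outer",W((327,161),20),W((442,161),20), "seat x est from stop")
cv2.imwrite("pics/w3c.png",cv2.resize(im[80:180,180:310],(780,600),interpolation=cv2.INTER_CUBIC))
for d in finder.landmark_of("knob","wrist")[:2]: print(d['p'],d['pixel'],onz(c,d['pixel'],63))
for d in finder.landmark_of("seat","wrist")[:2]: print(d['p'],d['pixel'],onz(c,d['pixel'],8))
E
```

```text
tool yaw 0.17706298899015782
plate TL,TR [495.949 186.572] [600.655 205.185] 0.17592621913884832 seat [590.719 117.257] [589.132 116.747]
left edge [520.869  55.307] 0.18761691300346334
bar end [569.831 185.179] [591.374 188.955] [569.322 184.579] [593.531 188.834]
centre [592.997 118.173]
centre [593.821 117.813]
stop top outer [557.672 191.176] [594.333 197.616] seat x est from stop
0.84 [126.2, 182.4] [532.374 157.393  63.   ]
```

View pics/w3c.png

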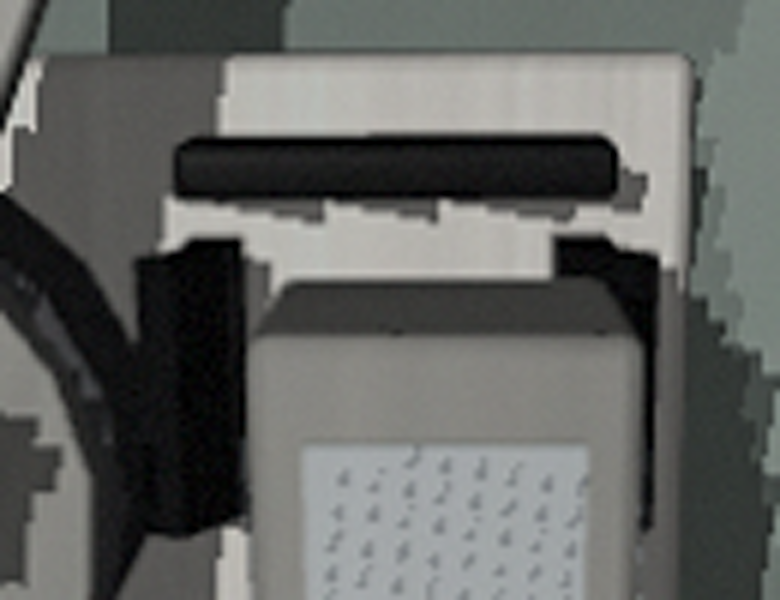

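```bash
python3 - <<'E'
from look import *
o,c,im=pickle.load(open("w3.pkl","rb"))
yaw=.177
R=np.array([[np.cos(yaw),-np.sin(yaw)],[np.sin(yaw),np.cos(yaw)]])
s=np.array([590.,117.])
for z in(8,18,25):
  for u,v in((242,245),(555,245),(242,500),(180,195),(612,195),(655,520)):
    print(z,(u,v),R.T@(onz(c,(180+u/6,80+v/6),z)[:2]-s))
print("bar",R.T@(np.array([593.4,118.])-s), "tcp",R.T@(o['ee_pos'][:2]-s))
E
```

```text
8 (242, 245) [-14.423  68.437]
8 (555, 245) [14.159 68.333]
8 (242, 500) [-15.156  44.577]
8 (180, 195) [-19.912  72.963]
8 (612, 195) [19.278 72.829]
8 (655, 520) [24.111 42.438]
18 (242, 245) [-13.6    69.542]
18 (555, 245) [13.464 69.444]
18 (242, 500) [-14.295  46.949]
18 (180, 195) [-18.798  73.828]
18 (612, 195) [18.312 73.702]
18 (655, 520) [22.888 44.923]
25 (242, 245) [-13.025  70.316]
25 (555, 245) [12.978 70.222]
25 (242, 500) [-13.692  48.61 ]
25 (180, 195) [-18.018  74.434]
25 (612, 195) [17.635 74.312]
25 (655, 520) [22.032 46.664]
bar [3.523 0.386] tcp [1.909 4.795]
```

Request:
apply_moves(increments=[[-0.021, -0.007, 0, 0, 0, 0, -1], [0, 0, -0.05, 0, 0, 0, -1], [0, 0, -0.05, 0, 0, 0, -1], [0, 0, 0, 0, 0, 0, -1], [0, 0, 0, 0, 0, 0, -1], [0, 0, 0, 0, 0, 0, -1], [0, 0, 0, 0, 0, 0, -1], [0, 0, 0, 0, 0, 0, -1]])

```text
time_s: 8.0
ee_pos: [587.4, 120.9, 50.8]
eef_rot: [2.011, 2.404, 0.019]
force: [0.9, 0.4, -2.6]
finger_gap: 23.1
```

```bash
python3 - <<'E'
from look import *
o,c,im=look("w4")
print(2*(np.arctan2(o['eef_rot'][1],o['eef_rot'][0])-np.pi/4))
cv2.imwrite("pics/w4c.png",cv2.resize(im[80:180,180:310],(780,600),interpolation=cv2.INTER_CUBIC))
E
```

```text
8.0 [587.387 120.913  50.796] [2.011 2.404 0.019] [ 0.937  0.364 -2.567] [-0.006  0.001  0.035] 23.104638189706883
0.17726385748630302
```

View pics/w4c.png

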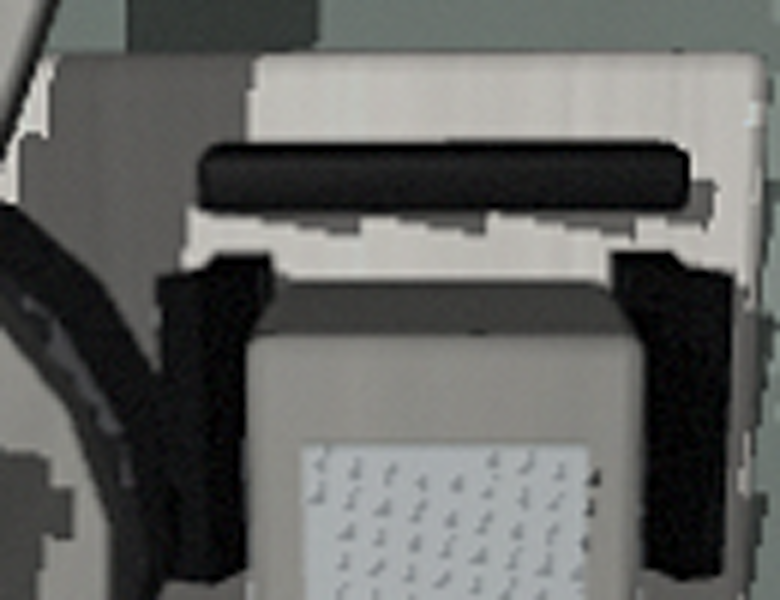

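Request:
apply_moves(increments=[[0, 0, -0.04, 0, 0, 0, -1], [0, 0, -0.04, 0, 0, 0, -1], [0, 0, -0.04, 0, 0, 0, -1], [0, 0, -0.015, 0, 0, 0, -1], [0, 0, 0, 0, 0, 0, -1], [0, 0, 0, 0, 0, 0, -1], [0, 0, 0, 0, 0, 0, -1], [0, 0, 0, 0, 0, 0, -1]])

```text
time_s: 9.05
ee_pos: [587.4, 120.9, 29.0]
eef_rot: [2.011, 2.404, 0.019]
force: [-0.7, -0.2, -3.0]
finger_gap: 23.3
```

```bash
python3 - <<'E'
from look import *
o,c,im=look("w5")
cv2.imwrite("pics/w5c.png",cv2.resize(im[80:180,180:310],(780,600),interpolation=cv2.INTER_CUBIC))
E
```

```text
9.05 [587.385 120.949  29.043] [2.011 2.404 0.019] [-0.669 -0.193 -3.002] [-0.01   0.067  0.044] 23.277577864169828
```

View pics/w5c.png

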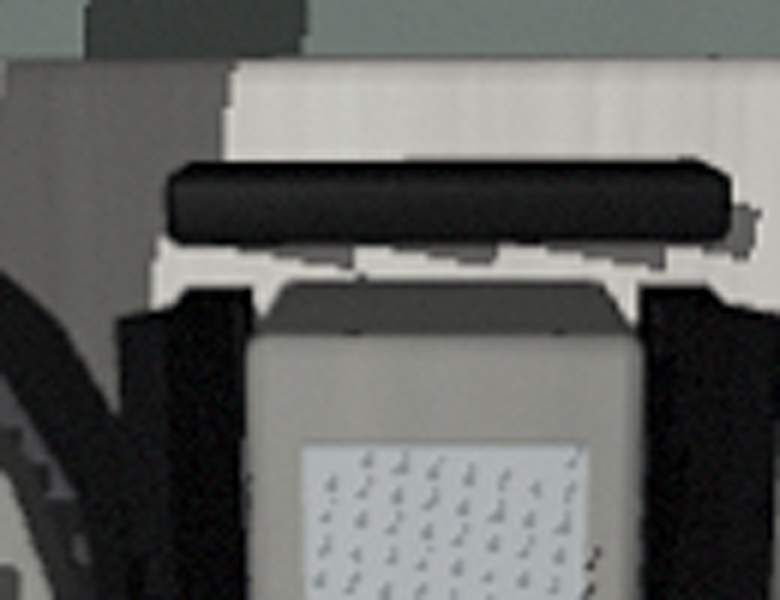

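Request:
apply_moves(increments=[[0, 0, -0.013, 0, 0, 0, -1], [0, 0, -0.004, 0, 0, 0, -1], [0, 0, 0, 0, 0, 0, -1], [0, 0, 0, 0, 0, 0, -0.2], [0, 0, 0, 0, 0, 0, 0], [0, 0, 0, 0, 0, 0, 0], [0, 0, 0, 0, 0, 0, 0.0], [0, 0, 0, 0, 0, 0, 0.0]])

```text
time_s: 10.1
ee_pos: [587.9, 121.0, 27.4]
eef_rot: [2.011, 2.403, 0.021]
force: [-0.1, 0.2, 0.6]
finger_gap: 42.4
```

Request:
apply_moves(increments=[[0, 0, 0.2, 0, 0, 0, 0.0], [0, 0, 0.3, 0, 0, 0, 0.0], [-0.09, 0.06, 0.3, 0, 0, -0.047, 0], [-0.14, 0.09, 0.05, 0, 0, -0.047, 0], [-0.14, 0.09, 0, 0, 0, -0.047, 0], [0, 0, 0, 0, 0, 0, 0], [0, 0, 0, 0, 0, 0, 0.0], [0, 0, 0, 0, 0, 0, 0.0]])

```text
time_s: 11.1
ee_pos: [531.2, 157.1, 158.8]
eef_rot: [2.501, 1.887, 0.021]
force: [0.2, 0.4, 1.4]
finger_gap: 42.9
```

```bash
python3 - <<'E'
from look import *
o,c,im=look("w6")
for d in finder.landmark_of("knob","wrist")[:2]: print(d['p'],d['pixel'],onz(c,d['pixel'],63))
for d in finder.landmark_of("seat","wrist")[:2]: print(d['p'],d['pixel'],onz(c,d['pixel'],8))
for d in finder.landmark_of("prism_bar","wrist")[:2]: print(d['p'],d['pixel'],onz(c,d['pixel'],8))
E
```

```text
11.1 [531.217 157.135 158.782] [2.501 1.887 0.021] [0.231 0.44  1.447] [0.004 0.119 0.044] 42.91003370256048
0.95 [7.2, 312.6] [308.45  123.231  63.   ]
0.7 [326.3, 209.7] [582.676 139.999  63.   ]
0.86 [322.7, 205.3] [587.597 120.895   8.   ]
0.71 [113.3, 297.9] [368.64   83.073   8.   ]
0.64 [325.8, 208.5] [589.631 117.134   8.   ]
```

View pics/w6.png

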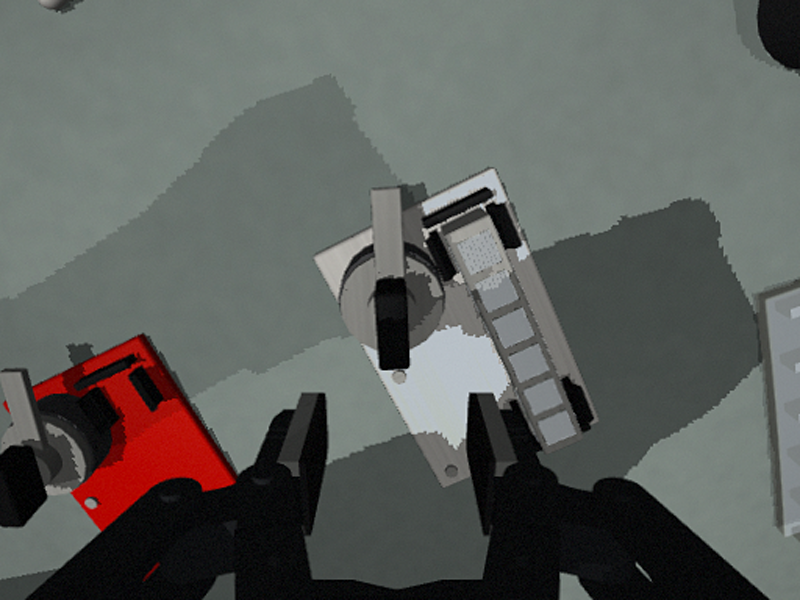

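```bash
python3 - <<'E'
from look import *
o,c,im=pickle.load(open("w6.pkl","rb"))
cv2.imwrite("pics/w6c.png",cv2.resize(im[160:250,200:300],(660,594),interpolation=cv2.INTER_CUBIC))
y=2*(np.arctan2(o['eef_rot'][1],o['eef_rot'][0])-np.pi/4);print(y)
R=np.array([[np.cos(y),-np.sin(y)],[np.sin(y),np.cos(y)]])
print(proj(c,[532,157.4,63])*800/512,proj(c,[532,157.4,76])*800/512)
for s in(-18,18): print(proj(c,list(np.array([532,157.4])+R@[0,s])+[76]), proj(c,list(np.array([532,157.4])+R@[7,s])+[76]))
E
```

```text
-0.2777428741831858
[393.065 322.664] [393.329 333.233]
[251.818 237.531] [261.957 237.451]
[251.641 187.695] [262.321 187.634]
```

View pics/w6c.png

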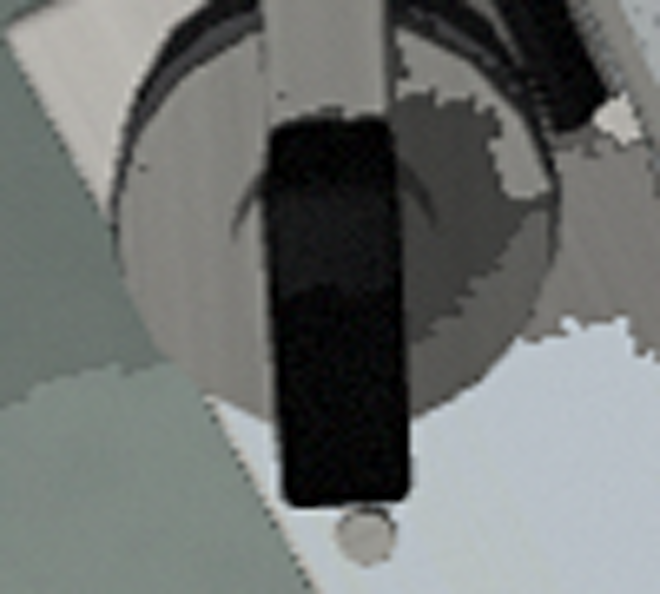

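Request:
apply_moves(increments=[[0, 0.007, -0.1, 0, 0, 0.006, -0.3], [0, 0, -0.15, 0, 0, 0, -0.3], [0, 0, -0.15, 0, 0, 0, -0.3], [0, 0, -0.12, 0, 0, 0, -0.3], [0, 0, -0.06, 0, 0, 0, -0.3], [0, 0, -0.02, 0, 0, 0, -0.4], [0, 0, 0, 0, 0, 0, -0.4], [0, 0, 0, 0, 0, 0, -0.4]], squeeze=30)

```text
time_s: 12.3
ee_pos: [530.4, 157.8, 62.3]
eef_rot: [2.48, 1.917, 0.019]
force: [-0.1, 0.1, -0.2]
finger_gap: 25.7
```

```bash
python3 - <<'E'
from look import *
o,c,im=look("w7")
print(2*(np.arctan2(o['eef_rot'][1],o['eef_rot'][0])-np.pi/4))
E
```

```text
12.3 [530.441 157.767  62.296] [2.48  1.917 0.019] [-0.146  0.063 -0.223] [ 0.033 -0.039 -0.021] 25.717875063277532
-0.25462633415940106
```

View pics/w7.png

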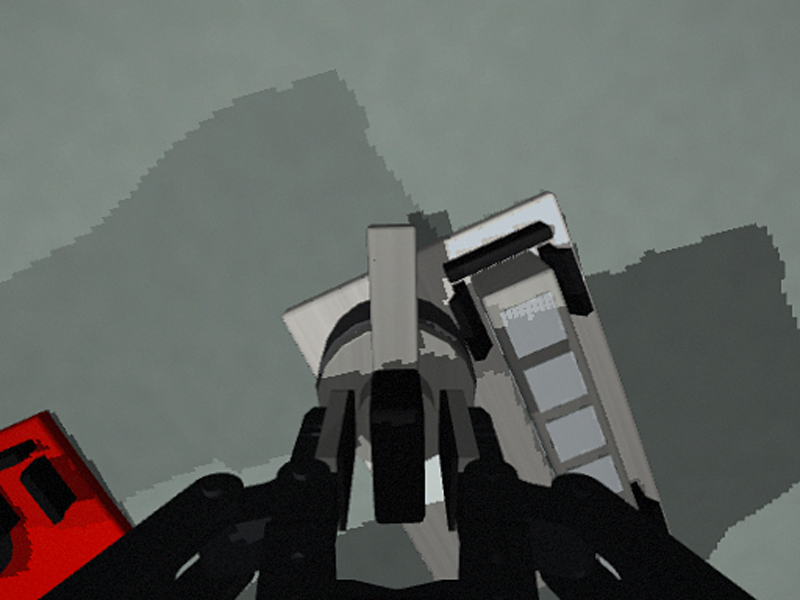

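Request:
apply_moves(increments=[[0, 0, 0.007, 0, 0, 0, -0.6], [0, 0, 0, 0, 0, 0, -1], [0, 0, 0, 0, 0, 0, -1], [0, 0, 0, 0, 0, 0, -1], [0, 0, 0, 0, 0, 0, -1], [0, 0, 0, 0, 0, 0, -1], [0, 0, 0, 0, 0, 0, -1], [0, 0, 0, 0, 0, 0, -1]], squeeze=30)

```text
time_s: 13.35
ee_pos: [530.3, 158.0, 64.5]
eef_rot: [2.479, 1.917, 0.02]
force: [-0.4, -0.4, -2.8]
finger_gap: 13.5
```

```bash
python3 - <<'E'
from look import *
o=r.get_obs();print(o['ee_pos'],o['force'],o['wrist_torque'],o['finger_gap'],2*(np.arctan2(o['eef_rot'][1],o['eef_rot'][0])-np.pi/4))
E
```

```text
[530.348 158.045  64.542] [-0.37  -0.369 -2.828] [ 0.106  0.133 -0.012] 13.455507349302474 -0.25437757211569845
```

Request:
apply_moves(increments=[[0, 0, 0.02, 0, 0, 0, -1], [0, 0, 0.02, 0, 0, 0, -1], [0, 0, 0.02, 0, 0, 0, -1], [0, 0, 0.01, 0, 0, 0, -1], [0, 0, 0, 0, 0, 0, -1], [0, 0, 0, 0, 0, 0, -1], [0, 0, 0, 0, 0, 0, -1], [0, 0, 0, 0, 0, 0, -1]])

```text
time_s: 14.35
ee_pos: [530.3, 158.0, 75.1]
eef_rot: [2.479, 1.917, 0.019]
force: [1.6, 0.8, -9.0]
finger_gap: 13.3
```

```bash
python3 - <<'E'
from look import *
o,c,im=look("w8")
E
```

```text
14.35 [530.252 157.991  75.142] [2.479 1.917 0.019] [ 1.638  0.768 -9.034] [ 0.221 -0.397 -0.041] 13.302660507911497
```

View pics/w8.png

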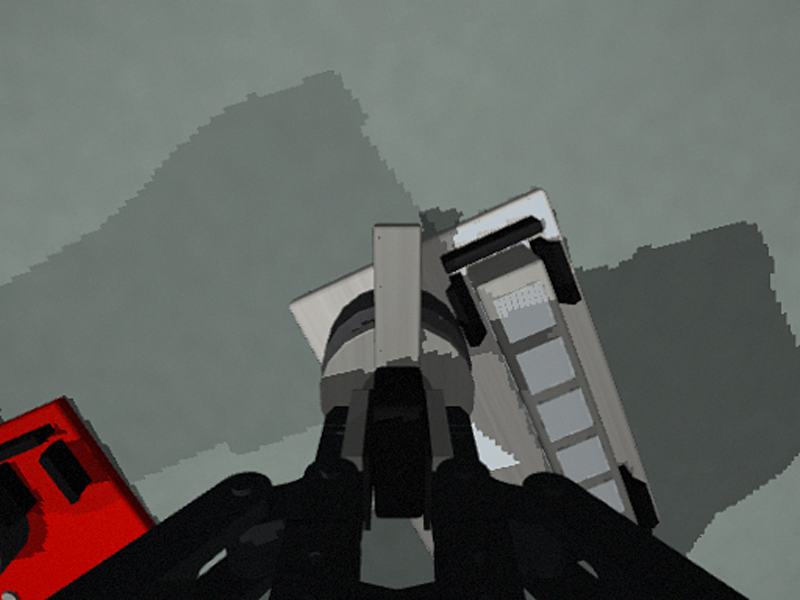

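Request:
apply_moves(increments=[[0, 0, 0, 0, 0, -0.02, -1], [0, 0, 0, 0, 0, -0.03, -1], [0, 0, 0, 0, 0, -0.03, -1], [0, 0, 0, 0, 0, -0.03, -1], [0, 0, 0, 0, 0, -0.03, -1], [0, 0, 0, 0, 0, -0.03, -1], [0, 0, 0, 0, 0, -0.03, -1], [0, 0, 0, 0, 0, 0, -1]])

```text
time_s: 15.4
ee_pos: [530.6, 158.0, 75.1]
eef_rot: [2.957, 1.027, 0.016]
force: [2.6, -0.7, -9.5]
finger_gap: 13.5
```

```bash
python3 - <<'E'
from look import *
o,c,im=look("w9")
print(2*(np.arctan2(o['eef_rot'][1],o['eef_rot'][0])-np.pi/4))
E
```

```text
15.4 [530.612 158.046  75.088] [2.957 1.027 0.016] [ 2.561 -0.675 -9.509] [ 0.037 -0.476  0.005] 13.459310552021488
-0.9019554747135402
```

View pics/w9.png

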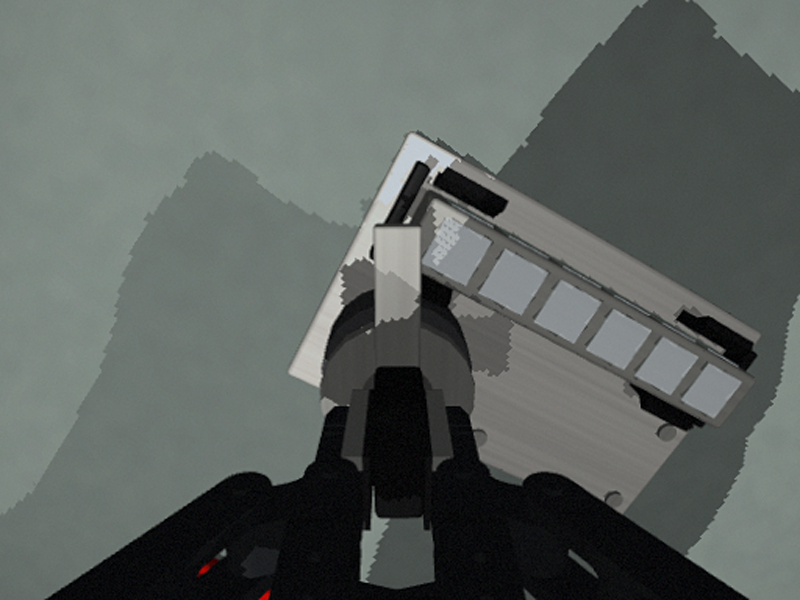

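Request:
apply_moves(increments=[[0, 0, 0, 0, 0, -0.02, -1], [0, 0, 0, 0, 0, -0.015, -1], [0, 0, -0.01, 0, 0, 0, -1], [0, 0, -0.01, 0, 0, 0, -1], [0, 0, -0.006, 0, 0, 0, -1], [0, 0, 0, 0, 0, 0, -1], [0, 0, 0, 0, 0, 0, -1], [0, 0, 0, 0, 0, 0, -1]])

```text
time_s: 16.45
ee_pos: [530.7, 158.0, 71.0]
eef_rot: [3.006, 0.873, 0.016]
force: [1.3, -0.8, -8.9]
finger_gap: 13.5
```

```bash
cat > st.py <<'E'
from look import *
o=r.get_obs();print(o['time_s'],o['ee_pos'],o['force'],o['wrist_torque'],o['finger_gap'],'yaw',2*(np.arctan2(o['eef_rot'][1],o['eef_rot'][0])-np.pi/4),o['joint_pos'][6])
E
python3 st.py
```

```text
16.45 [530.697 157.978  71.014] [ 1.251 -0.806 -8.882] [ 0.075 -0.45   0.003] 13.478372683446388 yaw -1.0056194814600494 -1.1738863249314295
```

Request:
apply_moves(increments=[[0, 0, -0.004, 0, 0, 0, -1], [0, 0, 0, 0, 0, 0, -1], [0, 0, 0, 0, 0, 0, -1], [0, 0, 0, 0, 0, 0, -1], [0, 0, 0, 0, 0, 0, -1], [0, 0, 0, 0, 0, 0, -1], [0, 0, 0, 0, 0, 0, -1], [0, 0, 0, 0, 0, 0, -1]])

```text
time_s: 17.45
ee_pos: [530.7, 158.0, 70.4]
eef_rot: [3.006, 0.873, 0.016]
force: [2.1, -0.0, -8.3]
finger_gap: 13.2
```

```bash
python3 st.py
```

```text
17.45 [530.705 157.997  70.417] [ 2.07  -0.026 -8.337] [ 0.052 -0.454  0.002] 13.170715017780319 yaw -1.0054435962792545 -1.173570672086589
```

Request:
apply_moves(increments=[[0, 0, -0.004, 0, 0, 0, -1], [0, 0, 0, 0, 0, 0, -1], [0, 0, -0.003, 0, 0, 0, -1], [0, 0, 0, 0, 0, 0, -1], [0, 0, 0, 0, 0, 0, -1], [0, 0, 0, 0, 0, 0, -1], [0, 0, 0, 0, 0, 0, -1], [0, 0, 0, 0, 0, 0, -1]])

```text
time_s: 18.45
ee_pos: [530.8, 158.0, 69.7]
eef_rot: [3.006, 0.873, 0.016]
force: [2.3, -0.5, -4.7]
finger_gap: 13.3
```

```bash
python3 st.py
```

```text
18.45 [530.827 158.024  69.713] [ 2.327 -0.52  -4.701] [ 0.011 -0.117  0.025] 13.316797740868607 yaw -1.0054856568753514 -1.1730579583686727
```

Request:
apply_moves(increments=[[0, 0, 0, 0, 0, 0, -0.63], [0, 0, 0, 0, 0, 0, -0.63], [0, 0, 0, 0, 0, -0.011, -0.63], [0, 0, 0, 0, 0, -0.011, -0.63], [0, 0, 0, 0, 0, -0.011, -0.63], [0, 0, 0, 0, 0, 0, -0.63], [0, 0, 0, 0, 0, 0.01, -0.63], [0, 0, 0, 0, 0, 0, -0.63]])

```text
time_s: 19.45
ee_pos: [531.0, 158.3, 70.1]
eef_rot: [3.038, 0.756, 0.017]
force: [0.2, 0.1, -0.1]
finger_gap: 15.7
```

```bash
python3 st.py; python3 - <<'E'
from look import *
o,c,im=look("k1")
cv2.imwrite("pics/k1c.png",cv2.resize(im[130:350,190:330],(510,800)[::1],interpolation=cv2.INTER_CUBIC)[:600])
E
```

```text
19.45 [531.041 158.292  70.083] [ 0.15   0.113 -0.143] [ 0.023  0.016 -0.04 ] 15.662403826158355 yaw -1.0826699260717465 -1.2290932298036603
19.45 [531.041 158.292  70.083] [3.038 0.756 0.017] [ 0.15   0.113 -0.143] [ 0.023  0.016 -0.04 ] 15.662403826158355
```

View pics/k1.png

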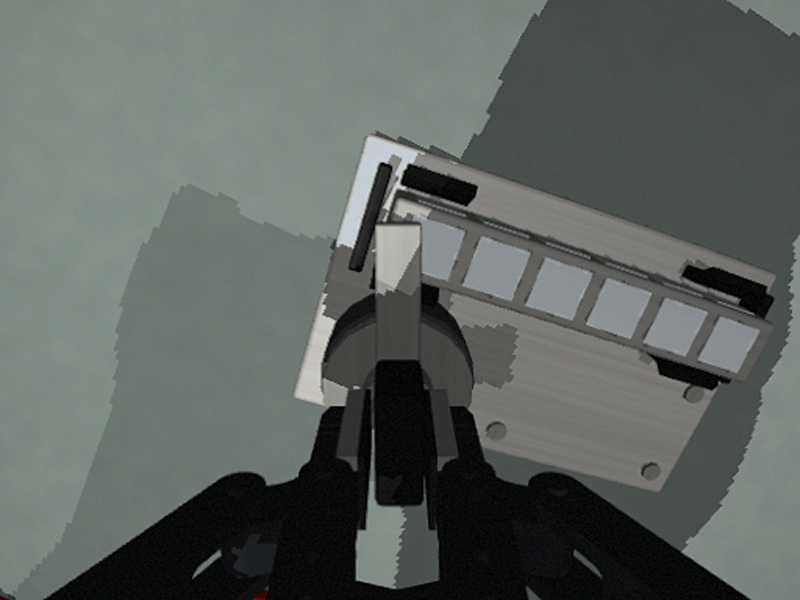

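Request:
apply_moves(increments=[[0, 0, 0, 0, 0, -0.011, -0.63], [0, 0, 0, 0, 0, -0.011, -0.63], [0, 0, 0, 0, 0, -0.01, -0.63], [0, 0, 0, 0, 0, 0, -0.63], [0, 0, 0, 0, 0, 0, -0.63], [0, 0, 0, 0, 0, 0.01, -0.63], [0, 0, 0, 0, 0, 0, -0.63], [0, 0, 0, 0, 0, 0, -0.63]])

```text
time_s: 20.5
ee_pos: [531.1, 158.3, 70.2]
eef_rot: [3.063, 0.642, 0.016]
force: [-0.5, -0.0, 0.2]
finger_gap: 15.5
```

```bash
python3 st.py; cat > cmp.py <<'E'
from look import *
t=sys.argv[1]
o,c,im=look(t)
a=pickle.load(open("k1.pkl","rb"))[2]
A=cv2.resize(a[110:345,190:330],(350,587));B=cv2.resize(im[110:345,190:330],(350,587))
cv2.imwrite(f"pics/{t}c.png",np.hstack([A,B]))
E
python3 cmp.py k2
```

```text
20.5 [531.101 158.296  70.158] [-0.472 -0.024  0.198] [ 0.018  0.    -0.018] 15.521877930236656 yaw -1.157401284615945 -1.2828291151312197
20.5 [531.101 158.296  70.158] [3.063 0.642 0.016] [-0.472 -0.024  0.198] [ 0.018  0.    -0.018] 15.521877930236656
```

View pics/k2c.png

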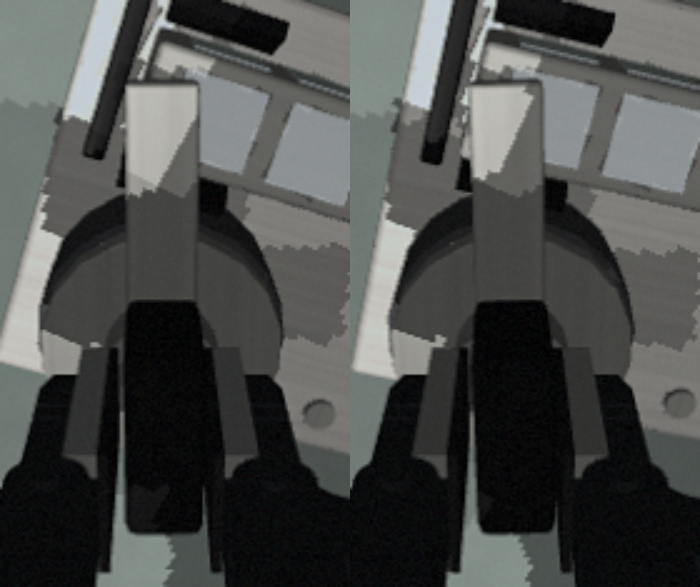

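Request:
apply_moves(increments=[[0, 0, 0, 0, 0, -0.011, -0.63], [0, 0, 0, 0, 0, -0.011, -0.63], [0, 0, 0, 0, 0, -0.01, -0.63], [0, 0, 0, 0, 0, 0, -0.63], [0, 0, 0, 0, 0, 0, -0.63], [0, 0, 0, 0, 0, 0.01, -0.63], [0, 0, 0, 0, 0, 0, -0.63], [0, 0, 0, 0, 0, 0, -0.63]])

```text
time_s: 21.55
ee_pos: [531.5, 158.0, 70.2]
eef_rot: [3.084, 0.528, 0.017]
force: [1.3, -2.0, -0.8]
finger_gap: 15.9
```

```bash
python3 st.py; python3 cmp.py k3
```

```text
21.55 [531.463 158.005  70.207] [ 1.317 -1.975 -0.755] [-0.2   -0.223  0.043] 15.940443439498628 yaw -1.2315638643739537 -1.3361316293440872
21.55 [531.463 158.005  70.207] [3.084 0.528 0.017] [ 1.317 -1.975 -0.755] [-0.2   -0.223  0.043] 15.940443439498628
```

View pics/k3c.png

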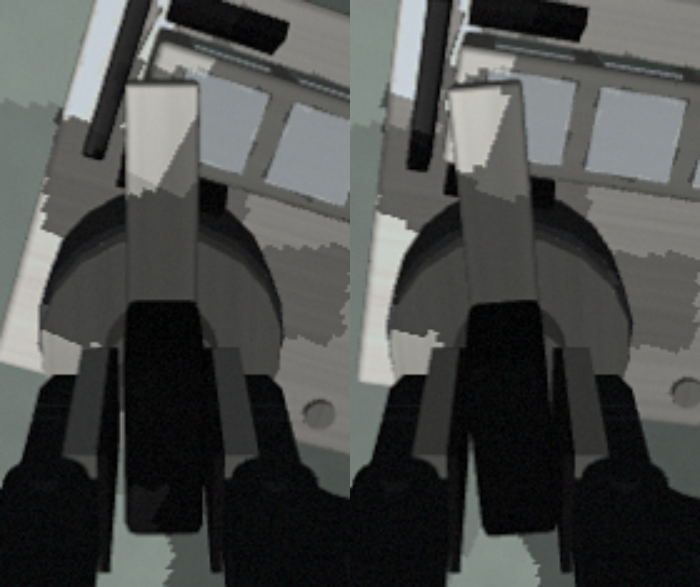

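```bash
python3 - <<'E'
from look import *
for t in("k1","k2","k3"):
    o,c,im=pickle.load(open(t+".pkl","rb"))
    yaw=2*(np.arctan2(o['eef_rot'][1],o['eef_rot'][0])-np.pi/4)
    for dy in(0,.07):
      y=yaw+dy; d=np.array([-np.sin(y),np.cos(y)]);n=np.array([np.cos(y),np.sin(y)])
      A=np.array([530.9,158.1])
      for lift in(0,5):
        f=lambda a,b,z:(lambda q:((q-[190,110])*2.5).round(0))(proj(c,list(A+d*a+n*b)+[z+lift]))
        print(t,dy,lift,"tip",f(58,-7,44),f(58,7,44),"knobnear",f(-18,0,76),"far",f(18,0,76))
E
```

```text
k1 0 0 tip [119.  85.] [195.  85.] knobnear [160. 540.] far [160. 362.]
k1 0 5 tip [118.  90.] [197.  89.] knobnear [161. 559.] far [160. 377.]
k1 0.07 0 tip [97. 88.] [173.  83.] knobnear [167. 540.] far [152. 362.]
k1 0.07 5 tip [96. 93.] [174.  88.] knobnear [168. 559.] far [152. 377.]
k2 0 0 tip [120.  85.] [196.  85.] knobnear [161. 540.] far [161. 362.]
k2 0 5 tip [119.  90.] [197.  90.] knobnear [161. 559.] far [161. 377.]
k2 0.07 0 tip [98. 89.] [174.  83.] knobnear [168. 539.] far [153. 362.]
k2 0.07 5 tip [97. 93.] [175.  88.] knobnear [168. 559.] far [153. 377.]
k3 0 0 tip [118.  86.] [194.  86.] knobnear [159. 541.] far [159. 363.]
k3 0 5 tip [117.  91.] [196.  91.] knobnear [159. 560.] far [159. 378.]
k3 0.07 0 tip [97. 90.] [172.  84.] knobnear [166. 540.] far [151. 363.]
k3 0.07 5 tip [95. 95.] [173.  89.] knobnear [167. 560.] far [151. 379.]
```

Request:
apply_moves(increments=[[0, 0, 0, 0, 0, 0.012, -0.63], [0, 0, 0, 0, 0, 0.01, -0.63], [0, 0, 0, 0, 0, 0, -0.5], [0, 0, 0, 0, 0, 0, -0.2], [0, 0, 0, 0, 0, 0, -0.1], [0, 0, 0, 0, 0, 0, -0.1], [0, 0, 0, 0, 0, 0, -0.1], [0, 0, 0, 0, 0, 0, -0.1]])

```text
time_s: 22.6
ee_pos: [531.0, 158.4, 70.1]
eef_rot: [3.063, 0.642, 0.016]
force: [-0.1, 0.7, 0.0]
finger_gap: 38.4
```

```bash
python3 st.py; python3 cmp.py k4
```

```text
22.6 [531.034 158.36   70.145] [-0.119  0.739  0.013] [ 0.001  0.006 -0.014] 38.366697597868686 yaw -1.1573925733480395 -1.2828155486455373
22.6 [531.034 158.36   70.145] [3.063 0.642 0.016] [-0.119  0.739  0.013] [ 0.001  0.006 -0.014] 38.366697597868686
```

View pics/k4c.png

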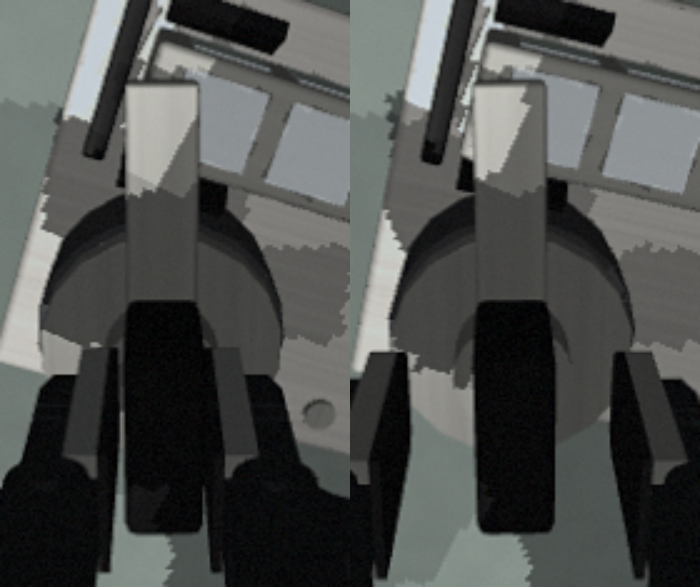

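Request:
apply_moves(increments=[[0, 0, 0.15, 0, 0, 0, -0.1], [0, 0, 0.2, 0, 0, 0, -0.1], [0, 0, 0.2, 0, 0, 0, 0], [0, 0, 0.05, 0, 0, 0, 0], [0, 0, 0, 0, 0, 0, 0], [0, 0, 0, 0, 0, 0, 0], [0, 0, 0, 0, 0, 0, 0], [0, 0, 0, 0, 0, 0, 0]])

```text
time_s: 23.65
ee_pos: [529.5, 157.8, 159.8]
eef_rot: [3.063, 0.642, 0.009]
force: [-0.3, 0.8, 0.9]
finger_gap: 42.8
```

```bash
python3 st.py; python3 - <<'E'
from look import *
o,c,im=look("k5")
cv2.imwrite("pics/k5c.png",cv2.resize(im[130:250,190:340],(750,600),interpolation=cv2.INTER_CUBIC))
yaw=2*(np.arctan2(o['eef_rot'][1],o['eef_rot'][0])-np.pi/4)
A=np.array([532,157.4])
for dy in(0,.03):
  y=yaw+dy; d=np.array([-np.sin(y),np.cos(y)]);n=np.array([np.cos(y),np.sin(y)])
  for lift in(0,5):
    f=lambda a,b,z:((proj(c,list(A+d*a+n*b)+[z+lift])-[190,130])*5).round(0)
    print(dy,lift,"tip",f(58,-7,44),f(58,7,44),"near",f(-18,-7,76),f(-18,7,76),"far",f(18,-7,76),f(18,7,76))
o,c,im=look("k5side","side")
p=proj(c,[532,157.4,60]).astype(int);print(p)
cv2.imwrite("pics/k5sidec.png",cv2.resize(im[p[1]-45:p[1]+45,p[0]-60:p[0]+60],(800,600),interpolation=cv2.INTER_CUBIC))
E
```

```text
23.65 [529.505 157.808 159.808] [-0.348  0.754  0.887] [-0.009 -0.023  0.027] 42.788893036228345 yaw -1.1574436518970717 -1.330788487899091
23.65 [529.505 157.808 159.808] [3.063 0.642 0.009] [-0.348  0.754  0.887] [-0.009 -0.023  0.027] 42.788893036228345
0 0 tip [268. -59.] [367. -59.] near [271. 526.] [372. 525.] far [268. 277.] [374. 276.]
0 5 tip [268. -55.] [368. -55.] near [270. 542.] [373. 541.] far [267. 288.] [376. 287.]
0.03 0 tip [256. -57.] [354. -60.] near [274. 527.] [376. 523.] far [264. 278.] [370. 275.]
0.03 5 tip [255. -53.] [356. -56.] near [274. 543.] [377. 539.] far [263. 290.] [372. 286.]
23.7 [529.467 157.779 159.809] [3.063 0.642 0.009] [-0.338  0.227 -1.011] [ 0.032 -0.011  0.022] 42.49810075084939
[236 241]
```

View pics/k5c.png

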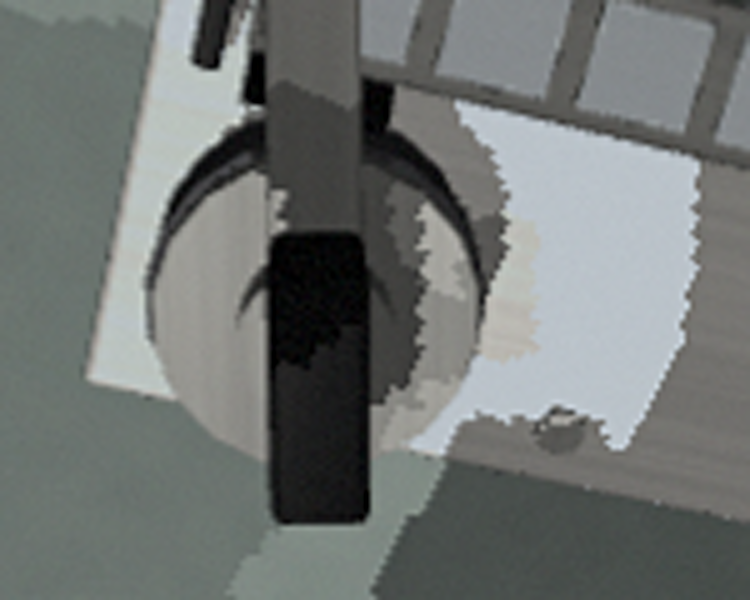

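View pics/k5sidec.png

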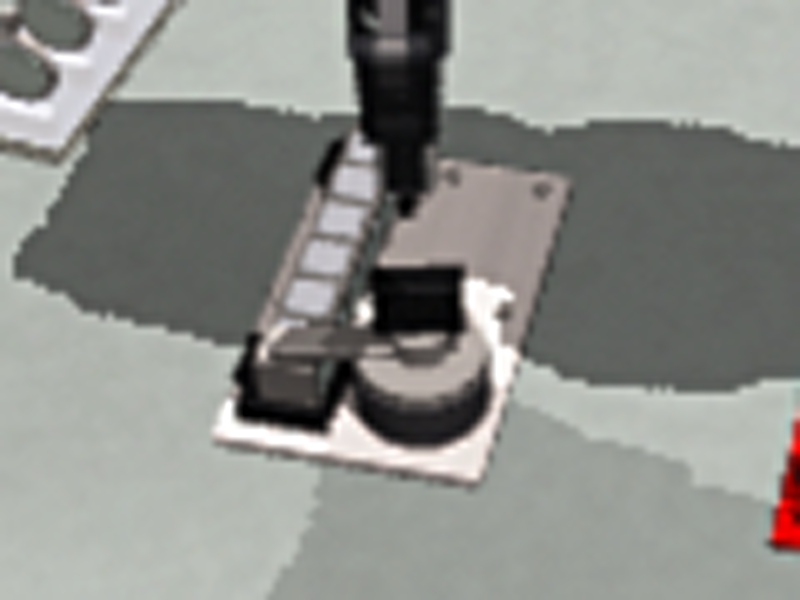

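```bash
python3 - <<'E'
from look import *
a=cv2.imread("pics/a_side.png"); b=pickle.load(open("k5side.pkl","rb"))[2]
p=(236,241)
f=lambda im:cv2.resize(im[p[1]-25:p[1]+30,p[0]-30:p[0]+25],(390,390),interpolation=cv2.INTER_CUBIC)
cv2.imwrite("pics/cmpside.png",np.hstack([f(a),f(b)]))
w,k=[pickle.load(open(t,"rb")) for t in("w6.pkl","k5.pkl")]
for (o,c,im) in (w,k):
    z=[]
    ctr=proj(c,[532,157.4,76])
    cen=(int(ctr[0]),int(ctr[1]))
    g=im.max(2).astype(int)
    for col in range(cen[0]-5,cen[0]+6,2): print(col,g[cen[1]+18:cen[1]+32,col])
    print('ctr row',ctr, [proj(c,[532+18*np.sin(y),157.4-18*np.cos(y),z]) for y in [2*(np.arctan2(o['eef_rot'][1],o['eef_rot'][0])-np.pi/4)] for z in(76,81)])
    for row in (cen[1]+10,cen[1]+20): print(row,g[row,cen[0]-14:cen[0]+16], cen[0]-14)
E
```

```text
246 [ 11   4  11  10   7   0 201 198 199 199 199 196 191 191]
248 [ 14   7   3   8   5  36 198 195 193 193 196 197 199 197]
250 [  9  11   8   4   2  45 210 205 180 178 174 195 194 193]
252 [  3   5  14  12   0  91 162 109 137 144 148 143 156 170]
254 [  8  11   9   5   0  95  87 152 152 151 144 149 151 150]
256 [ 10  15   4   6   2  94  66 153 154 146 149 153 153 150]
ctr row [251.731 213.269] [array([251.818, 237.531]), array([251.889, 240.752])]
223 [199 179 146 130  88  29   7   7  13   9  11  14  13   7   8   9  10  17
   2   6  12   8   7   4   0 122 155 187 199 200] 237
233 [132 146 175 194 208 113   0   8  12  11   9   3  12   8  10  14   3   9
   7   4   9   7  12   3   0 127 188 197 196 192] 237
249 [ 28  29  26  26  25  24  42 142 140 139 141 138 135 135]
251 [ 30  24  25  27  24  22  38 144 142 140 137 139 136 137]
253 [ 26  25  26  28  18  18  36 142 142 138 141 138 137 136]
255 [ 22  25  26  21  24  18  39 139 140 137 140 138 138 134]
257 [ 24  21  25  26  22  17  39 142 140 138 139 139 138 135]
259 [ 22  23  20  20  23  19  39 141 140 139 138 139 139 140]
ctr row [254.207 210.811] [array([254.229, 235.061]), array([254.336, 238.239])]
220 [140 143 144 100  39  22  33  34  31  30  30  28  27  24  29  28  23  24
  23  24  23  16  10  27 126 140 134 139 139 139] 240
230 [115 115 118 100  48  21  24  30  28  26  30  25  26  26  27  26  20  25
  19  20  22  15  14   0 127 140 137 139 141 137] 240
```

View pics/cmpside.png

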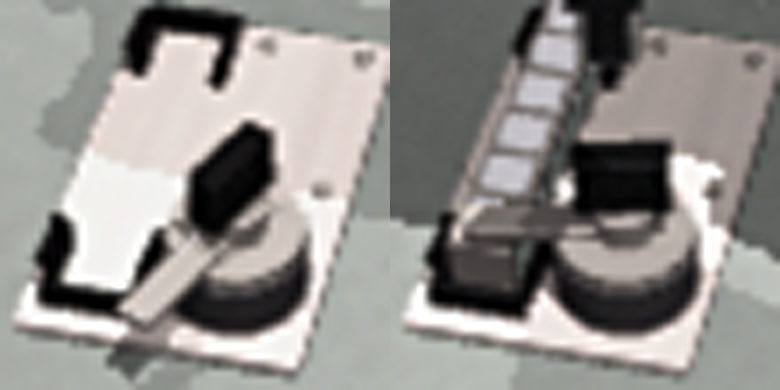

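```bash
python3 - <<'E'
from look import *
print(r.get_obs()['time_s'], r.finish_job())
E
```

```text
the job is handed in; nothing more can be done
23.75 None
```

I laid the prism bar in the white cradle and locked the keeper arm across it, then handed the job in at 23.75 s; no verdict was reported.

**Bar:** I gripped it, lowered it between the cheeks and released it. The wrist pictures show it between all four cheeks, centred, with about 3 mm to the visible end stop.

**Keeper:**
- I gripped the knob, pulled it up about 10 mm against the spring (9 N felt) and turned it clockwise to about 0.75 rad.
- I lowered it until the force showed the key resting on the ring. Then I loosened the jaws and felt round in small steps.
- It stopped turning at about 0.9 rad, and pushing a little further met about 2 N sideways.

**Last checks:** With the gripper open and clear above, the knob height in the wrist picture matches fully down rather than the 5 mm ring height. The side view shows the disc at its starting height and the arm across the bar.

**Less certain:**
- The height reading is only good to about 1 mm. A direct comparison with the picture from before I lifted the knob came out about 1 mm higher, which I put down to camera error.
- I did not feel for the notch's other wall.
- I did not measure the bystanders' positions again at the end, but I saw no contact with them.

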